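# Build the grinding head on the arch trimmer

## Task

Fit the three loose grinding rings on the trimmer's upright arbor, the widest first, then the middle one, the smallest on top. Work each ring over the sprung balls and carry it all the way down to what is below it without letting it fall, and bed it there with a short firm push of about 1 kg before letting go; the rings are brittle, so feel your way and never force one. Leave the clamp nut and everything else on the bench where it is.

Things in the scene. Friction and masses are not known exactly. Their poses are not given: they have to be found in the camera images.
- trimmer: arch trimmer fixed to the bench: low white housing 250 x 210 mm, steel work table 40 mm above the bench, an upright metal arbor, a dust hood 76 mm high 100 mm behind the arbor (+x). Origin on the bench under the arbor's axis; z up. The arbor's height is adjustable, locked at an unmeasured setting: the round seat at its foot (40 mm diameter) is 50 to 75 mm above the bench. Feel for it.
- arbor_axis (a point): point on the arbor's axis level with the work table, 40 mm above the bench, 10 to 35 mm below the seat. Heights above the seat: shaft of 18 mm diameter up to 48.5 mm, a 1.5 mm chamfer, a 12 mm stub from 50 to 57 mm. Three sprung balls, centres at 45.2 mm, stand 2 mm out of the shaft: a ring needs 5 to 10 N to pass, and is free once its top is below them. They close over the third ring.
- ring_large_center (a point): centre (half-way up, on the hole's axis) of the widest grinding ring: brown abrasive ring with a thin metal bush, outer diameter 60 mm, 14 mm thick, 19.5 mm through hole, lying flat on the bench; z is the ring's axis, either face may go down. Brittle; 25 to 110 g.
- ring_medium_center (a point): centre (half-way up, on the hole's axis) of the middle grinding ring: brown abrasive ring with a thin metal bush, outer diameter 48 mm, 14 mm thick, 19.5 mm through hole, lying flat on the bench; z is the ring's axis, either face may go down. Brittle; 25 to 110 g.
- ring_small_center (a point): centre (half-way up, on the hole's axis) of the smallest grinding ring: brown abrasive ring with a thin metal bush, outer diameter 36 mm, 14 mm thick, 19.5 mm through hole, lying flat on the bench; z is the ring's axis, either face may go down. Brittle; 25 to 110 g.
- clamp_nut: knurled steel clamp nut, 30 mm diameter, 16 mm high, 12 mm hole, lying flat; not part of the job, leave it alone. Origin at the centre of its underside.
- wax_knife: wax knife about 200 mm long, dark blue handle, broad brass blade, lying flat; not part of the job, leave it alone. Origin at the centre of its underside.
- spanner: steel open spanner 160 mm long, lying flat; not part of the job, leave it alone. Origin at the centre of its underside.
- brush: bench brush 170 mm long, lying flat; not part of the job, leave it alone. Origin at the centre of its underside.
- dropper: small white bottle, 40 mm diameter, 85 mm high, green cap, standing; not part of the job, leave it alone. Origin at the centre of its underside.
- mixing_bowl: grey mixing bowl, 120 mm rim diameter, 55 mm high; not part of the job, leave it alone. Origin at the centre of its underside.
- plaster_cast: plaster dental cast with teeth, about 70 x 62 x 38 mm; not part of the job, leave it alone. Origin at the centre of its underside.
Things that resemble listed ones, but are neither listed nor needed, are in the scene too. Leave any black look-alike of the part that bears ring_large_center alone. What is shaped like the part that bears ring_medium_center but purple is not meant.

How it is judged (in metres and radians):
On the way, in this order (a step that is already met when the one before it is completed fails the run):
1. the widest ring is down on the seat flange and bedded with a push of more than 6 N, while the other two are still off the arbor (horizontal distance between ring_large_center and arbor_axis below 0.002 m and angle between ring_large_center's own z axis and vertical below 0.06 rad and z of ring_large_center in the frame of arbor_axis between 0.015 and 0.0435 m and horizontal distance between each of ring_medium_center, ring_small_center and arbor_axis above 0.03 m and contact force between ring_large and trimmer above 6 N), for 0.15 s.
2. the middle ring is down on the widest and bedded with a push of more than 6 N, while the smallest is still off the arbor (horizontal distance between each of ring_large_center, ring_medium_center and arbor_axis below 0.002 m and angle between each of ring_large_center, ring_medium_center's own z axis and vertical below 0.06 rad and z of ring_large_center in the frame of arbor_axis between 0.015 and 0.0435 m and z of ring_medium_center in the frame of ring_large_center between 0.012 and 0.0155 m and horizontal distance between ring_small_center and arbor_axis above 0.03 m and contact force between ring_medium and ring_large above 6 N), for 0.15 s.
3. the smallest ring is down on the middle one, under the balls, and bedded with a push of more than 6 N (horizontal distance between each of ring_large_center, ring_medium_center, ring_small_center and arbor_axis below 0.002 m and angle between each of ring_large_center, ring_medium_center, ring_small_center's own z axis and vertical below 0.06 rad and z of ring_large_center in the frame of arbor_axis between 0.015 and 0.0435 m and z of ring_medium_center in the frame of ring_large_center between 0.012 and 0.0155 m and z of ring_small_center in the frame of ring_medium_center between 0.012 and 0.0155 m and contact force between ring_small and ring_medium above 6 N), for 0.15 s.
At the end, for the whole second after the job is handed in: All three rings are on the arbor, flat and at rest: the widest resting on the seat, the middle one on it, the smallest on top under the sprung balls; each ring's centre within 2 mm of the arbor's axis, neighbouring centres 12 to 15.5 mm apart in height, tilted less than 0.06 rad (horizontal distance between each of ring_large_center, ring_medium_center, ring_small_center and arbor_axis below 0.002 m and angle between each of ring_large_center, ring_medium_center, ring_small_center's own z axis and vertical below 0.06 rad and z of ring_large_center in the frame of arbor_axis between 0.015 and 0.0435 m and z of ring_medium_center in the frame of ring_large_center between 0.012 and 0.0155 m and z of ring_small_center in the frame of ring_medium_center between 0.012 and 0.0155 m and linear speed of each of ring_large, ring_medium, ring_small below 0.01 m/s and contact force between ring_large and trimmer above 0.2 N); the robot touches nothing.
It fails at once if a ring is forced: more than 35 N between a ring and the trimmer or the ring below it (contact force between any of ring_large, ring_medium, ring_small and trimmer above 35 N or contact force between ring_medium and ring_large above 35 N or contact force between ring_small and ring_medium above 35 N).
It fails at once if a ring is let fall down the arbor (faster than 0.4 m/s while round it) ((linear speed of ring_large above 0.4 m/s and horizontal distance between ring_large_center and arbor_axis below 0.004 m and z of ring_large_center in the frame of arbor_axis below 0.07 m) or (linear speed of ring_medium above 0.4 m/s and horizontal distance between ring_medium_center and arbor_axis below 0.004 m and z of ring_medium_center in the frame of arbor_axis below 0.07 m) or (linear speed of ring_small above 0.4 m/s and horizontal distance between ring_small_center and arbor_axis below 0.004 m and z of ring_small_center in the frame of arbor_axis below 0.07 m)).
It fails at once if another thing on the bench is moved by more than 30 mm (distance of any of clamp_nut, wax_knife, spanner, brush, dropper, mixing_bowl, plaster_cast from where it was at the start of the episode above 0.03 m).
It also fails if it takes over 72 s, if anything falls off the work surface, if the arm or the gripper's body presses on something with over 40 N, if the wrist force passes 120 N, or if a joint passes its speed limit or range.

## Robot

A 6-joint arm with a two-finger parallel gripper is mounted at the origin on the work surface. World frame = base frame: x ahead of the robot, y to its left, z up, the work surface at z = 0. Lengths are in m, angles in degrees, forces in N, time in s.
With the tool pointing down it reaches from about 0.35 to 0.725 m from the base axis. Payload 4.3 kg.
Tool frame: the origin (TCP) lies at the very end of the fingers, on their centre line; the grasp point (between the pads) lies 19 mm behind it (manip.grip_depth is the distance from the TCP to the grasp point, in m); y points along the fingers, z is the direction in which the jaws open and shut, and the axes are right-handed (so a half turn about y gives the same grasp; the last joint's range is limited). The gripper opens to 85 mm and grips with 20 to 120 N. Pads are 22 mm wide; open, the fingers measure 114 mm over their backs; the gripper's body (76 mm by 85 mm) begins 54 mm behind the grasp point. The pads swing forward as they close: fully open they stand 13 mm farther back than shut.
Start: joints at [57.393, 21.618, 4.641, 73.018, 0, 83.68], TCP at [0.255, 0.516, 0.231] pointing down, gripper open.
Joint ranges: [-156.06, 156.06], [-48.1, 94.91], [-58.44, 69.94], [-101.28, 121.22], [-78.64, 73.56], [-180, 180]. Speed limits (degrees/s): [147.25, 147.25, 180, 180, 180, 180].

## Interface

Orientations are given as [roll, pitch, yaw] about the fixed x, y, z axes, in that order (R = Rz(yaw) Ry(pitch) Rx(roll)).
In Python, from plant import manip gives the robot as it stands. The module is installed in compiled form; this text tells all that it offers.
- The arm moves only by the tool arm_command, never from a script. Its argument "steps" is a list that holds one entry, the list of rows, each a list of 7 numbers: the turn, a rotation vector about the world's x, y, z in rad, then the shift along the world's x, y, z in mm, then the closure, from 0 (fully open) to 1 (shut). In form: [[[ax, ay, az, dx, dy, dz, fingers], ...]]. A call has 1 to 12 rows; each row shifts and turns the commanded pose from where the row before left it; what a row does not reach is not made up. A row lasts 1/8 s, in which the tool goes at most 62.5 mm and 10.7 degrees, less where a joint would pass 70% of its speed; a pose out of reach is approached as far as the arm can. A call is refused whole if a number of a shift passes 62.5 or a number of a turn 0.188, either way. A call with a gripper value outside its range is refused whole. The fingers move at their own pace and stop on an object; "force" is the grip in N (left out, the last holds). Time passes only in rows, so rows that do not move let the fingers close. It gives the time, the measured TCP pose, the force and the opening at its end, in the units of the state.
- manip.state(): the state, without advancing time (a new reading comes with each control period).
- manip.read_camera(name): name is "scene" or "top" or "wrist"; returns a dict with "frame" (384x512x3 uint8, blue, green, red), "mtx" (3x3 intrinsics, pixels), "k1" (the pictures are not rectified: a ray, as slopes to the right and down, at radius r is drawn at 1 + k1 r^2 times it, then the intrinsics apply), "R" (3x3) and "t" (3): a world point X has camera coordinates R X + t; the wrist camera has in their place "T_tool_cam" (4x4, takes a point from camera to tool coordinates, whose origin is the TCP and whose axes are the tool frame's). Camera axes: x right, y down, z forward; pixel columns grow to the right and rows downward; lengths in m; the calibration is good to about 2 mm. A picture is of the moment at which its call begins: read the wrist's pose just before it. There is no depth.
- manip.close_job(): hands the job in, once; it reports no verdict.
The state is a dict: "time": time; "joints": joint angles; "joint_velocities": joint speeds; "tau": joint torques, N m; "position": TCP position; "tool_rot": TCP orientation; "ft_force": force on the tool from outside, world axes, zero at the start; "ft_torque": the same for the moment, N m; "opening": finger opening in m.
Only numpy, scipy, OpenCV 4.12 (cv2) and the standard library are available. Lean on these libraries where they do the work, as an engineer would, in place of code of your own. Each camera call takes 0.05 s, during which the arm holds its last target. There are 200 camera calls.

## Working session

There is one attempt and no reset: what is moved stays moved. The work goes in short steps, Python scripts to look and compute and a tool call to move; the robot and the scene stay as the last step left them, time stands still between calls to the robot, and variables do not carry over. Pictures are saved under pics/ and viewed, about 8 in all and at most 12, crops included, and the job is handed in when it is done.

Besides the shell and the picture viewer there is one more tool, called after "Emit:" as name(argument=value, ...), one argument or row to a line, values as JSON. arm_command: Moves the arm, as the interface text tells. Its arguments: {"type":"object","properties":{"steps":{"type":"array"},"force":{"type":"number"}},"required":["steps"]}

```bash
mkdir -p pics
cat > h.py <<'E'
import numpy as np, cv2
from plant import manip
def cam(n):
    s=manip.state(); c=manip.read_camera(n)
    if n=="wrist":
        from scipy.spatial.transform import Rotation as Ro
        T=np.array(c["T_tool_cam"]); A=np.eye(4); A[:3,3]=s["position"]
        A[:3,:3]=rot(s); W=A@T
        c["R"]=W[:3,:3].T; c["t"]=-W[:3,:3].T@W[:3,3]
    c["R"]=np.array(c["R"]);c["t"]=np.array(c["t"]);c["mtx"]=np.array(c["mtx"])
    return c
def rot(s):
    from scipy.spatial.transform import Rotation as Ro
    r=np.array(s["tool_rot"])
    return r if r.shape==(3,3) else Ro.from_euler("xyz",r,degrees=True).as_matrix()
def ray(c,px):
    K=c["mtx"]; d=np.array([(px[0]-K[0,2])/K[0,0],(px[1]-K[1,2])/K[1,1]]); u=d.copy()
    for _ in range(20): u=d/(1+c["k1"]*(u@u))
    return -c["R"].T@c["t"], c["R"].T@np.array([u[0],u[1],1.])
def onz(c,px,z):
    o,d=ray(c,px); return o+d*(z-o[2])/d[2]
def proj(c,X):
    x=c["R"]@np.array(X,float)+c["t"]; u=x[:2]/x[2]; u=u*(1+c["k1"]*(u@u)); K=c["mtx"]
    return np.array([u[0]*K[0,0]+K[0,2],u[1]*K[1,1]+K[1,2]])
E
python3 - <<'E'
from h import *
print(manip.state(), manip.grip_depth)
for n in ("top","scene"):
    c=cam(n); cv2.imwrite(f"pics/{n}.png",cv2.resize(c["frame"],(800,600),interpolation=cv2.INTER_CUBIC)); np.save(n+".npy",c,allow_pickle=True)
    print(n,c["mtx"].tolist(),c["k1"],(-c["R"].T@c["t"]).round(3), proj(c,[.5,0,0]),proj(c,[.5,.1,0]),proj(c,[.6,0,0]))
E
```

```text
{'time': 0.0, 'joints': array([ 5.73922803e+01,  2.16631195e+01,  4.56315179e+00,  7.30186348e+01,
       -2.61973707e-04,  8.36784542e+01]), 'joint_velocities': array([-0.06131835, -0.0720658 , -0.02770025, -0.10150182, -0.01144933,
        0.01389629]), 'tau': array([ 7.79402890e-04, -4.63598549e+01,  2.69877791e+01,  2.07766512e-02,
       -2.58188893e-04, -1.06269877e-05]), 'position': array([0.25429771, 0.51497852, 0.23035018]), 'tool_rot': array([-9.01179102e+01,  1.27987087e-02, -2.62861869e+01]), 'ft_force': array([ 0.05900124,  0.10728371, -0.60259232]), 'ft_torque': array([-0.03078885, -0.01366829,  0.0231786 ]), 'opening': 0.08519554867636918} 0.0187
top [[458.44761740665837, 0.0, 261.79641075992157], [0.0, 458.44761740665837, 198.03548443044946], [0.0, 0.0, 1.0]] -0.1841048397848633 [0.512 0.08  1.105] [292.5008406  222.25694927] [251.02463989 222.09996963] [292.56927375 180.88925983]
scene [[358.82975387410335, 0.0, 251.39182602112513], [0.0, 358.82975387410335, 190.23462455795737], [0.0, 0.0, 1.0]] -0.021919801189552186 [0.834 0.447 0.662] [254.69811935 170.76208796] [280.63655682 198.08584426] [219.78011393 190.1208034 ]
```

View pics/top.png

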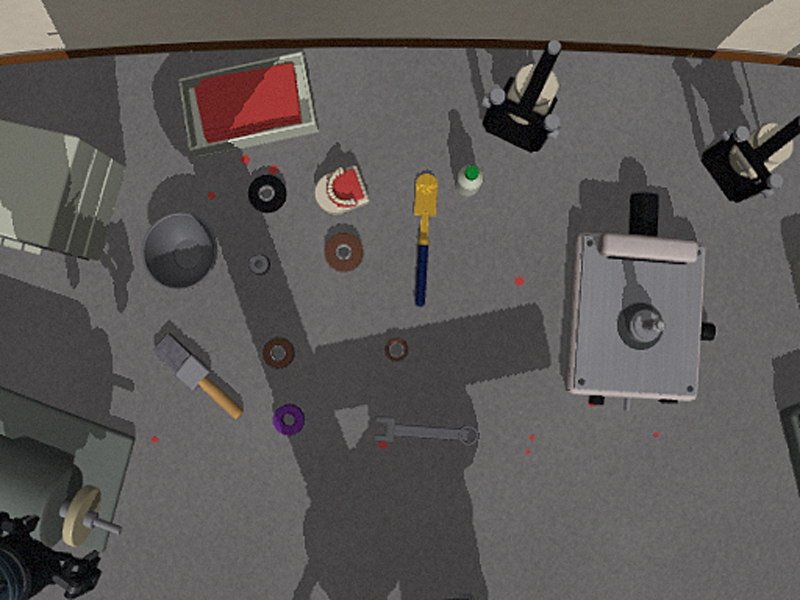

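View pics/scene.png

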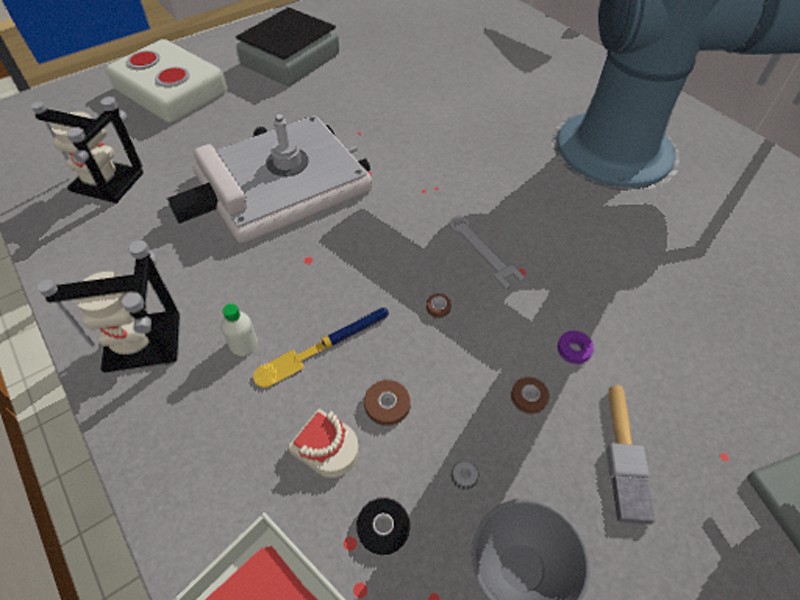

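The top view (800x600) shows these candidates:
- **Large:** brown ring at (343,252). The black look-alike at (267,193) is not wanted.
- **Medium:** brown ring at (278,352). The purple one at (288,420) is not wanted.
- **Small:** brown ring at (396,348).
- **Nut:** (260,264), not part of the job.
- **Arbor:** about (645,325).

The scene view agrees, with large at (387,402), medium at (530,394), small at (438,305) and the arbor top at (280,118).

```bash
cat >> h.py <<'E'
def brown(c,amin=60):
    b,g,r=[c["frame"][:,:,i].astype(int) for i in range(3)]
    m=((r>1.35*g)&(r<3.2*g)&(r-b>15)&(g>=b*0.9)&(r<170)).astype(np.uint8)
    cs,_=cv2.findContours(m,cv2.RETR_EXTERNAL,cv2.CHAIN_APPROX_NONE)
    return [(cv2.fitEllipse(k),cv2.contourArea(k)) for k in cs if cv2.contourArea(k)>amin]
E
python3 - <<'E'
from h import *
for n in ("top","scene"):
    c=np.load(n+".npy",allow_pickle=True).item()
    for e,a in brown(c):
        p=np.array(e[0]); X=onz(c,p,.012)
        if .2<X[0]<.9 and abs(X[1])<.6: print(n,(p*1.5625).round(0),a,np.array(e[1]).round(1),X.round(4))
    
t=np.load("top.npy",allow_pickle=True).item(); s=np.load("scene.npy",allow_pickle=True).item()
# table holes / arbor
def tri(p,q):
    o1,d1=ray(t,np.array(p)/1.5625);o2,d2=ray(s,np.array(q)/1.5625)
    k=np.linalg.lstsq(np.c_[d1,-d2],o2-o1,rcond=None)[0]; return o1+d1*k[0],o2+d2*k[1]
print(tri((656,324),(280,117)))
for w,pp,c in (("top",(642,326),t),("scene",(287,163),s)): print(w,onz(c,np.array(pp)/1.5625,.06))
a=cv2.resize(t["frame"][170:245,370:450],(400,375),interpolation=cv2.INTER_CUBIC)
b=cv2.resize(s["frame"][60:135,140:220],(400,375),interpolation=cv2.INTER_CUBIC)
r=[cv2.resize(t["frame"][y-25:y+25,x-25:x+25],(265,220),interpolation=cv2.INTER_CUBIC) for x,y in((220,161),(178,225),(253,223))]
r=np.hstack(r); r=cv2.copyMakeBorder(r,0,0,0,5,0)
cv2.imwrite("pics/crop.png",np.vstack([np.hstack([a,b]),r]))
E
```

```text
top [396. 349.] 137.0 [13.2 13.4] [0.4972 0.0942 0.012 ]
top [277. 352.] 259.5 [18.  18.5] [0.4907 0.276  0.012 ]
top [343. 251.] 425.0 [23.1 23.6] [0.6466 0.1759 0.012 ]
top [346. 184.] 169.0 [15.9 18.6] [0.7512 0.1728 0.012 ]
top [248. 101.] 2231.5 [43.4 74.3] [0.8874 0.3316 0.012 ]
scene [289. 573.] 186.5 [ 5.2 62.6] [0.8513 0.2839 0.012 ]
scene [329. 429.] 66.5 [ 7.1 15.5] [0.7303 0.1695 0.012 ]
scene [386. 402.] 608.5 [27.5 28.2] [0.6506 0.1809 0.012 ]
scene [529. 394.] 375.5 [20.9 23.1] [0.4953 0.2801 0.012 ]
scene [438. 305.] 155.0 [13.9 14.4] [0.5019 0.0989 0.012 ]
(array([ 0.53390844, -0.2700562 ,  0.12953275]), array([ 0.5342259 , -0.27024442,  0.12960734]))
top [ 0.53244515 -0.27304338  0.06      ]
scene [ 0.54674652 -0.24628118  0.06      ]
```

View pics/crop.png

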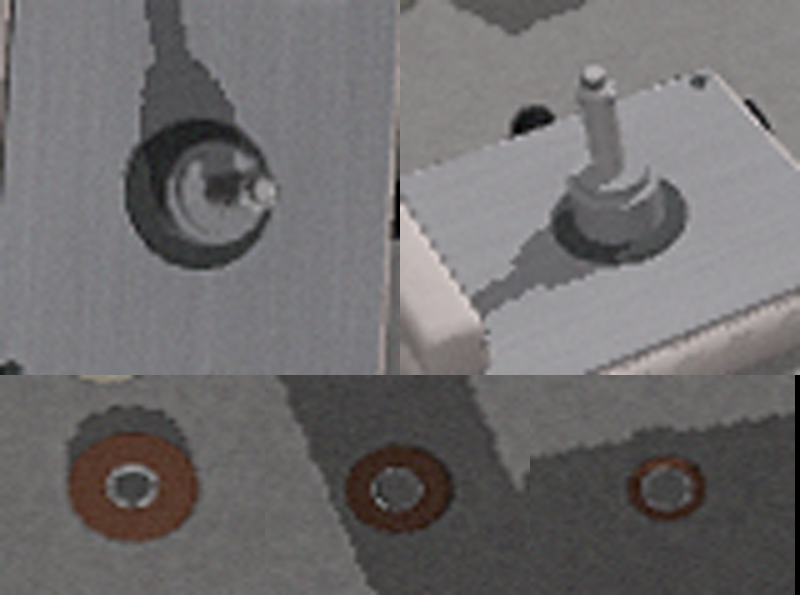

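Emit:
arm_command(
  steps=[
    [[0,0,0,39.3,-33.8,-8,0],[0,0,0,39.3,-33.8,-8,0],[0,0,0,39.3,-33.8,-8,0],[0,0,0,39.3,-33.8,-8,0],[0,0,0,39.3,-33.8,-8,0],[0,0,0,39.3,-33.8,-8,0],[0,0,0,39.3,-33.8,-8,0],[0,0,0,39.3,-33.8,-8,0],[0,0,0,39.3,-33.8,-8,0],[0,0,0,39.3,-33.8,-8,0],[0,0,0,0,0,0,0]],
  ],
  force=50,
)

```text
time: 1.48
position: [0.6493, 0.1743, 0.1491]
tool_rot: [-90.1, 0.1, -26.6]
ft_force: [-0.8, 0.1, -1.0]
opening: 0.0855
```

Run:
```python
from h import *
s=manip.state(); print(s["position"],s["tool_rot"],s["time"],s["ft_force"])
c=cam("wrist"); cv2.imwrite("pics/w1.png",c["frame"]); print((-c["R"].T@c["t"]).round(3),c["R"].round(2).tolist())
for e,a in brown(c):
    print(np.array(e[0]).round(1),np.array(e[1]).round(1),a,onz(c,e[0],.014).round(4))
```

```text
[0.64928408 0.17432179 0.14912091] [-9.00927614e+01  6.24506032e-02 -2.65638485e+01] 1.475 [-0.76576225  0.11689627 -1.01992344]
[0.583 0.208 0.291] [[0.45, 0.89, -0.0], [0.86, -0.43, 0.29], [0.26, -0.13, -0.96]]
[493.4 309.2] [17.8 51. ] 81.0 [0.8642 0.3202 0.014 ]
[252.9 170.6] [69.4 69.7] 3794.5 [0.6455 0.1788 0.014 ]
[68.1 46.4] [45.8 53.9] 1913.0 [0.4992 0.0981 0.014 ]
```

View pics/w1.png

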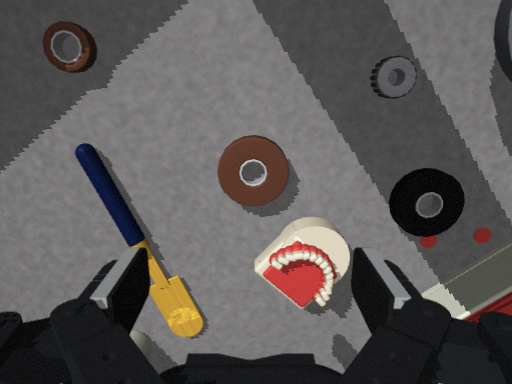

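Wrist view: the large brown ring is at (253,171) and isolated, with the cast at (300,260), the knife on the left and the black look-alike at (427,202). I'll grasp the large ring at (0.646, 0.179).

Emit:
arm_command(
  steps=[
    [[0,0,0,-3.3,4.5,-30,0],[0,0,0,0,0,-40,0],[0,0,0,0,0,-40,0],[0,0,0,0,0,-25,0],[0,0,0,0,0,-14,0],[0,0,0,0,0,0,0],[0,0,0,0,0,0,1],[0,0,0,0,0,0,1],[0,0,0,0,0,0,1],[0,0,0,0,0,0,1],[0,0,0,0,0,0,1]],
  ],
  force=60,
)

```text
time: 2.9
position: [0.646, 0.1825, 0.0048]
tool_rot: [-89.9, -0.2, -26.3]
ft_force: [-1.8, -0.0, 5.7]
opening: 0.0563
```

Run:
```python
from h import *
s=manip.state(); print(s["position"],s["tool_rot"],s["time"],s["ft_force"],s["opening"])
c=cam("wrist"); cv2.imwrite("pics/w2.png",c["frame"])
```

```text
[0.64604089 0.18245612 0.00481078] [-89.85476647  -0.17327825 -26.28637122] 2.9 [-1.81480587e+00 -1.40898581e-03  5.73361932e+00] 0.05634089649232705
```

View pics/w2.png

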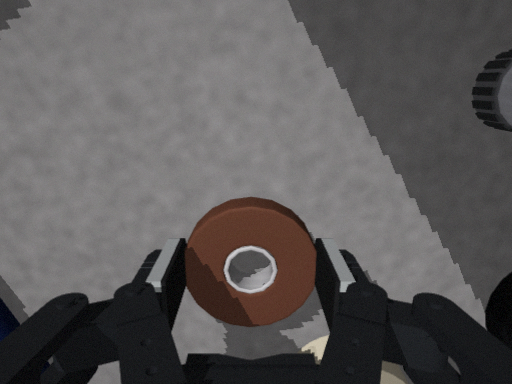

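Emit:
arm_command(
  steps=[
    [[0,0,0,0,0,20,1],[0,0,0,0,0,40,1],[0,0,0,0,0,40,1],[0,0,0,0,0,40,1],[0,0,0,0,0,0,1],[0,0,0,0,0,0,1]],
  ],
)

```text
time: 3.7
position: [0.6443, 0.182, 0.1422]
tool_rot: [-90.0, -0.0, -26.3]
ft_force: [-0.2, -0.1, -1.0]
opening: 0.0564
```

Run:
```python
from h import *
s=manip.state(); print(s["position"],s["tool_rot"],s["time"],s["ft_force"],s["opening"])
c=cam("wrist"); t=cam("scene")
P=np.array(s["position"]);R=rot(s)
for e,a in brown(c,500):
    for h in(.010,.014):
        X=onz(c,e[0],P[2]+h); print(np.array(e[0]).round(1),np.array(e[1]).round(1),a,(R.T@(X-P)).round(4))
p=proj(t,P).astype(int); print(p)
a=t["frame"][p[1]-60:p[1]+60,p[0]-60:p[0]+60]
cv2.imwrite("pics/s2.png",np.hstack([cv2.resize(a,(400,400),interpolation=cv2.INTER_CUBIC),cv2.resize(c["frame"][200:,100:412],(400,400*184//312))] if 0 else [cv2.resize(a,(560,560),interpolation=cv2.INTER_CUBIC)]))
```

```text
[0.64430148 0.18198372 0.14221599] [-8.99889389e+01 -5.88650182e-03 -2.62947992e+01] 3.7 [-0.246605   -0.1428478  -1.03924393] 0.05639126472486935
[250.2 261.9] [128.2 132.4] 13323.0 [-0.0015 -0.01    0.0004]
[250.2 261.9] [128.2 132.4] 13323.0 [-0.0037 -0.014   0.0004]
[59.2 55.6] [47.1 55.9] 2070.0 [-0.0835 -0.01   -0.0676]
[59.2 55.6] [47.1 55.9] 2070.0 [-0.0832 -0.014  -0.0656]
[250 221]
```

View pics/s2.png

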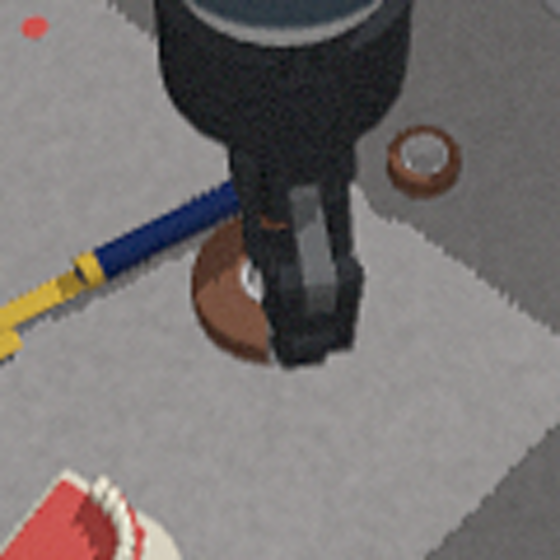

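Scene crop: the large ring is held with the fingertips about level with its underside. Next I'll carry it over the arbor.

Emit:
arm_command(
  steps=[
    [[0,0,0,-11,-45.3,3,1],[0,0,0,-11,-45.3,3,1],[0,0,0,-11,-45.3,3,1],[0,0,0,-11,-45.3,3,1],[0,0,0,-11,-45.3,3,1],[0,0,0,-11,-45.3,3,1],[0,0,0,-11,-45.3,0,1],[0,0,0,-11,-45.3,0,1],[0,0,0,-11,-45.3,0,1],[0,0,0,-11,-45.3,0,1],[0,0,0,0,0,0,1],[0,0,0,0,0,0,1]],
  ],
)

```text
time: 5.3
position: [0.5336, -0.2702, 0.1591]
tool_rot: [-89.9, 0.1, -26.3]
ft_force: [0.2, 0.2, -0.9]
opening: 0.0563
```

Run:
```python
from h import *
s=manip.state(); print(s["position"],s["tool_rot"],s["time"],s["ft_force"],s["ft_torque"],s["opening"])
c=cam("wrist"); t=cam("top")
P=np.array(s["position"]);R=rot(s)
for e,a in brown(c,500): print(np.array(e[0]).round(1),np.array(e[1]).round(1))
cv2.imwrite("pics/w3.png",cv2.resize(c["frame"][180:372,122:378],(800,600),interpolation=cv2.INTER_CUBIC))
```

```text
[ 0.53361377 -0.27022643  0.1591063 ] [-89.9474473    0.1470049  -26.30669217] 5.3 [ 0.22640365  0.23006647 -0.89127322] [ 0.07582353  0.06246729 -0.00448158] 0.056286160144564154
[250.1 261.9] [128.2 132. ]
```

View pics/w3.png

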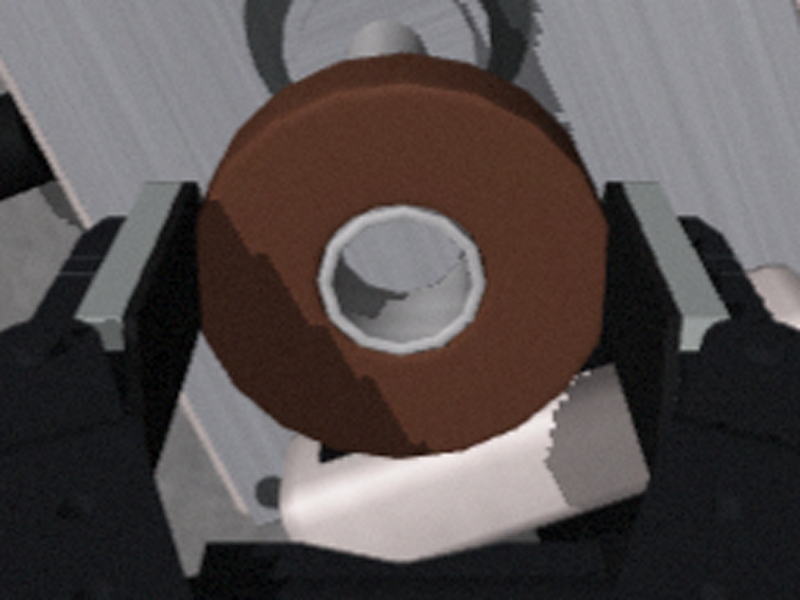

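Run:
```python
from h import *
s=manip.state(); P=np.array(s["position"]);R=rot(s); c=cam("wrist"); np.save("w3.npy",c,allow_pickle=True)
def tool(px,h): return R.T@(onz(c,px,P[2]+h)-P)
cr=lambda u,v:(u*.32+122,v*.32+180)
for h in (.004,.008,.012,.016):
    print(h,tool(cr(402,280),h).round(4), "width",(tool(cr(607,262),h)-tool(cr(200,262),h)).round(4)[2], 'hole', (tool(cr(472,280),h)-tool(cr(332,280),h)).round(4)[2])
for z in (.12,.13): print(onz(c,cr(386,30),z))
print("cam",c["mtx"][0,0],proj(c,[.534,-.270,.130]), proj(c,[.534,-.270,.073]))
```

```text
0.004 [ 0.0056 -0.004   0.0006] width 0.058 hole 0.02
0.008 [ 0.0033 -0.008   0.0006] width 0.0563 hole 0.0195
0.012 [ 0.001  -0.012   0.0006] width 0.0546 hole 0.0189
0.016 [-0.0013 -0.016   0.0006] width 0.0529 hole 0.0183
[ 0.51669057 -0.26337856  0.12      ]
[ 0.5139943  -0.26190195  0.13      ]
cam 345.9280095968616 [248.56163508 227.99594068] [248.90010979 195.14150109]
```

Emit:
arm_command(
  steps=[
    [[0,0,0,-2.2,0.8,-18,1],[0,0,0,0,0,-3,1],[0,0,0,0,0,-2,1],[0,0,0,0,0,-2,1],[0,0,0,0,0,0,1]],
  ],
)

```text
time: 6.08
position: [0.5324, -0.2702, 0.1356]
tool_rot: [-90.0, -0.0, -26.3]
ft_force: [-0.5, 1.0, -0.4]
opening: 0.0568
```

Emit:
arm_command(
  steps=[
    [[0,0,0,0,0,-2,1],[0,0,0,0,0,-2,1],[0,0,0,0,0,0,1]],
  ],
)

```text
time: 6.45
position: [0.532, -0.27, 0.1311]
tool_rot: [-90.0, 0.0, -26.3]
ft_force: [-0.8, 0.3, -0.6]
opening: 0.0562
```

Emit:
arm_command(
  steps=[
    [[0,0,0,0,0,-1,1],[0,0,0,0,0,-1,1],[0,0,0,0,0,0,1]],
  ],
)

```text
time: 6.82
position: [0.5321, -0.2701, 0.1292]
tool_rot: [-90.0, 0.0, -26.3]
ft_force: [-0.6, -0.6, -1.1]
opening: 0.0565
```

Emit:
arm_command(
  steps=[
    [[0,0,0,1.5,0,0,1],[0,0,0,1.5,0,0,1],[0,0,0,1.5,0,0,1],[0,0,0,0,0,0,1]],
  ],
)

```text
time: 7.32
position: [0.5344, -0.2705, 0.129]
tool_rot: [-90.2, 0.2, -26.3]
ft_force: [-6.9, -1.9, 1.4]
opening: 0.0561
```

Emit:
arm_command(
  steps=[
    [[0,0,0,-3,0,0,1],[0,0,0,-3,0,0,1],[0,0,0,-2,0,0,1],[0,0,0,0,0,0,1],[0,0,0,0,0,0,1]],
  ],
)

```text
time: 7.95
position: [0.5288, -0.2701, 0.1294]
tool_rot: [-90.0, -0.0, -26.3]
ft_force: [0.9, -0.4, -0.4]
opening: 0.0564
```

Emit:
arm_command(
  steps=[
    [[0,0,0,-2,0,0,1],[0,0,0,-2,0,0,1],[0,0,0,0,0,0,1],[0,0,0,0,0,0,1]],
  ],
)

```text
time: 8.45
position: [0.5268, -0.2708, 0.13]
tool_rot: [-89.9, -0.3, -26.3]
ft_force: [5.8, -1.1, -2.3]
opening: 0.0562
```

Emit:
arm_command(
  steps=[
    [[0,0,0,5.5,2,0,1],[0,0,0,0,3,0,1],[0,0,0,0,0,0,1],[0,0,0,0,0,0,1]],
  ],
)

```text
time: 8.95
position: [0.5304, -0.2683, 0.1295]
tool_rot: [-90.3, -0.2, -26.4]
ft_force: [1.8, -8.9, -5.1]
opening: 0.0561
```

Emit:
arm_command(
  steps=[
    [[0,0,0,0,-4,0,1],[0,0,0,0,-3,0,1],[0,0,0,0,-2,0,1],[0,0,0,0,0,0,1],[0,0,0,0,0,0,1]],
  ],
)

```text
time: 9.57
position: [0.5301, -0.2739, 0.1293]
tool_rot: [-90.0, 0.0, -26.3]
ft_force: [-0.7, -0.5, -0.5]
opening: 0.0565
```

Emit:
arm_command(
  steps=[
    [[0,0,0,0.4,1.8,0,1],[0,0,0,0,0,-2,1],[0,0,0,0,0,-1,1],[0,0,0,0,0,0,1]],
  ],
)

```text
time: 10.07
position: [0.5306, -0.2724, 0.1263]
tool_rot: [-90.0, -0.0, -26.3]
ft_force: [0.3, 1.0, -0.4]
opening: 0.056
```

Emit:
arm_command(
  steps=[
    [[0,0,0,0,0,-1,1],[0,0,0,0,0,-1,1],[0,0,0,0,0,0,1]],
  ],
)

```text
time: 10.45
position: [0.531, -0.2727, 0.1251]
tool_rot: [-90.0, -0.1, -26.3]
ft_force: [-1.3, 0.6, 5.5]
opening: 0.0565
```

Emit:
arm_command(
  steps=[
    [[0,0,0,0,0,-1,1],[0,0,0,0,0,-1,1],[0,0,0,0,0,0,1]],
  ],
)

```text
time: 10.82
position: [0.5309, -0.2726, 0.1224]
tool_rot: [-90.0, -0.0, -26.3]
ft_force: [0.9, -0.2, 1.4]
opening: 0.0564
```

Emit:
arm_command(
  steps=[
    [[0,0,0,0,0,-1,1],[0,0,0,0,0,-1,1],[0,0,0,0,0,0,1]],
  ],
)

```text
time: 11.2
position: [0.5306, -0.2723, 0.1199]
tool_rot: [-90.0, 0.0, -26.3]
ft_force: [0.6, -1.0, -0.7]
opening: 0.0564
```

Emit:
arm_command(
  steps=[
    [[0,0,0,0,0,-1,1],[0,0,0,0,0,-1,1],[0,0,0,0,0,0,1]],
  ],
)

```text
time: 11.58
position: [0.5306, -0.2723, 0.1181]
tool_rot: [-90.0, 0.0, -26.3]
ft_force: [2.3, -1.1, -0.8]
opening: 0.0562
```

Emit:
arm_command(
  steps=[
    [[0,0,0,0,0,-1,1],[0,0,0,0,0,-1,1],[0,0,0,0,0,0,1]],
  ],
)

```text
time: 11.95
position: [0.5305, -0.2723, 0.1161]
tool_rot: [-90.0, 0.0, -26.3]
ft_force: [0.8, -1.9, 0.2]
opening: 0.0562
```

Emit:
arm_command(
  steps=[
    [[0,0,0,0,0,-1.5,1],[0,0,0,0,0,-1.5,1],[0,0,0,0,0,-1.5,1],[0,0,0,0,0,-1.5,1],[0,0,0,0,0,0,1]],
  ],
)

```text
time: 12.58
position: [0.53, -0.2722, 0.1089]
tool_rot: [-90.0, 0.1, -26.3]
ft_force: [2.7, -2.4, -7.4]
opening: 0.0564
```

Emit:
arm_command(
  steps=[
    [[0,0,0,0,0,-1.5,1],[0,0,0,0,0,-1.5,1],[0,0,0,0,0,-1.5,1],[0,0,0,0,0,-1.5,1],[0,0,0,0,0,0,1]],
  ],
)

```text
time: 13.2
position: [0.5304, -0.2721, 0.1042]
tool_rot: [-90.0, 0.0, -26.3]
ft_force: [0.3, -0.3, -0.1]
opening: 0.0559
```

Emit:
arm_command(
  steps=[
    [[0,0,0,0,0,-3,1],[0,0,0,0,0,-3,1],[0,0,0,0,0,-3,1],[0,0,0,0,0,-3,1],[0,0,0,0,0,-3,1],[0,0,0,0,0,-3,1],[0,0,0,0,0,0,1]],
  ],
)

```text
time: 14.08
position: [0.5303, -0.2722, 0.086]
tool_rot: [-90.0, 0.0, -26.3]
ft_force: [-0.7, -0.0, -1.1]
opening: 0.0563
```

Emit:
arm_command(
  steps=[
    [[0,0,0,0,0,-1.5,1],[0,0,0,0,0,-1.5,1],[0,0,0,0,0,-1,1],[0,0,0,0,0,0,1]],
  ],
)

```text
time: 14.58
position: [0.5305, -0.2723, 0.0822]
tool_rot: [-90.0, 0.0, -26.3]
ft_force: [0.1, -0.4, -1.0]
opening: 0.0562
```

Emit:
arm_command(
  steps=[
    [[0,0,0,0,0,-1,1],[0,0,0,0,0,-1,1],[0,0,0,0,0,0,1]],
  ],
)

```text
time: 14.95
position: [0.5305, -0.2723, 0.0802]
tool_rot: [-90.0, 0.0, -26.3]
ft_force: [0.4, 0.2, -0.5]
opening: 0.0565
```

Emit:
arm_command(
  steps=[
    [[0,0,0,0,0,-1,1],[0,0,0,0,0,-1,1],[0,0,0,0,0,0,1]],
  ],
)

```text
time: 15.32
position: [0.5306, -0.2723, 0.0788]
tool_rot: [-90.0, -0.0, -26.3]
ft_force: [-1.3, 1.1, 2.7]
opening: 0.0559
```

Emit:
arm_command(
  steps=[
    [[0,0,0,0,0,-1,1],[0,0,0,0,0,-1,1],[0,0,0,0,0,0,1]],
  ],
)

```text
time: 15.7
position: [0.5306, -0.2724, 0.0786]
tool_rot: [-90.0, -0.1, -26.3]
ft_force: [-5.8, 3.2, 14.9]
opening: 0.0562
```

Emit:
arm_command(
  steps=[
    [[0,0,0,0,0,0,1],[0,0,0,0,0,0,1],[0,0,0,0,0,2,1],[0,0,0,0,0,0.5,0],[0,0,0,0,0,0,0],[0,0,0,0,0,0,0],[0,0,0,0,0,0,0],[0,0,0,0,0,20,0],[0,0,0,0,0,40,0],[0,0,0,0,0,40,0]],
  ],
)

```text
time: 16.95
position: [0.5302, -0.2721, 0.1795]
tool_rot: [-90.0, 0.1, -26.3]
ft_force: [1.4, -0.3, 0.7]
opening: 0.0855
```

Run:
```python
from h import *
s=manip.state(); print(s["position"],s["opening"],s["ft_force"])
c=cam("scene"); t=cam("wrist")
p=proj(c,[.534,-.27,.09]).astype(int)
cv2.imwrite("pics/l1.png",np.hstack([cv2.resize(c["frame"][p[1]-40:p[1]+40,p[0]-40:p[0]+40],(384,384),interpolation=cv2.INTER_CUBIC),t["frame"][:,64:448]]))
```

```text
[ 0.53023657 -0.27211734  0.17952001] 0.08550697183611998 [ 1.36884595 -0.28461944  0.74263442]
```

View pics/l1.png

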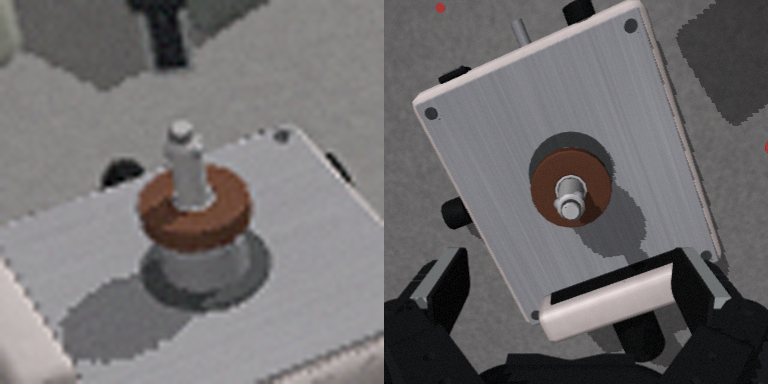

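The large ring sits flat on the seat flange (crop (195,205)) and the arbor is clear. Next is the medium ring.

Emit:
arm_command(
  steps=[
    [[0,0,0,-3.7,50,0,0],[0,0,0,-3.7,50,0,0],[0,0,0,-3.7,50,-3,0],[0,0,0,-3.7,50,-3,0],[0,0,0,-3.7,50,-3,0],[0,0,0,-3.7,50,-3,0],[0,0,0,-3.7,50,-5,0],[0,0,0,-3.7,50,-5,0],[0,0,0,-3.7,50,-5,0],[0,0,0,-3.7,50,-5,0],[0,0,0,-3.7,50,0,0],[0,0,0,0,0,0,0]],
  ],
)

```text
time: 18.55
position: [0.489, 0.2806, 0.146]
tool_rot: [-90.0, 0.0, -26.0]
ft_force: [-0.1, -0.5, 1.0]
opening: 0.0851
```

Run:
```python
from h import *
s=manip.state(); print(s["position"],s["tool_rot"],s["time"],s["ft_force"])
c=cam("wrist")
for e,a in brown(c,200):
    print(np.array(e[0]).round(1),np.array(e[1]).round(1),a,onz(c,e[0],.014).round(4),onz(c,e[0],.010).round(4))
```

```text
[0.48900097 0.28061634 0.14596454] [-8.99854922e+01  3.89332167e-02 -2.60000061e+01] 18.55 [-0.11371971 -0.50247537  0.98193151]
[ 71.9 269.6] [38.2 42.7] 1275.0 [0.4959 0.1016 0.014 ] [0.4969 0.0985 0.01  ]
[248.2 179.6] [55.2 55.7] 2413.0 [0.4898 0.2788 0.014 ] [0.4908 0.2783 0.01  ]
```

Emit:
arm_command(
  steps=[
    [[0,0,0,0,0,-40,0],[0,0,0,0,0,-40,0],[0,0,0,0,0,-40,0],[0,0,0,0,0,-20,0],[0,0,0,0,0,0,0],[0,0,0,0,0,0,0.3],[0,0,0,0,0,0,1],[0,0,0,0,0,0,1],[0,0,0,0,0,0,1],[0,0,0,0,0,0,1]],
  ],
)

```text
time: 19.85
position: [0.4912, 0.2779, 0.0089]
tool_rot: [-89.9, -0.2, -26.3]
ft_force: [-1.5, -1.2, 6.8]
opening: 0.0441
```

Run:
```python
from h import *
s=manip.state(); print(s["position"],s["tool_rot"],s["time"],s["ft_force"],s["opening"])
c=cam("wrist"); cv2.imwrite("pics/m1.png",cv2.resize(c["frame"][180:372,122:378],(800,600),interpolation=cv2.INTER_CUBIC))
for e,a in brown(c,200): print(e,a,onz(c,e[0],.014).round(4))
```

```text
[0.49122576 0.27793655 0.00892458] [-89.88867048  -0.15072217 -26.28848934] 19.85 [-1.46022111 -1.19709692  6.76241154] 0.044090694373873675
((250.01524353027344, 252.39793395996094), (101.98814392089844, 102.84578704833984), 173.22105407714844) 8237.5 [0.4883 0.2797 0.014 ]
```

View pics/m1.png

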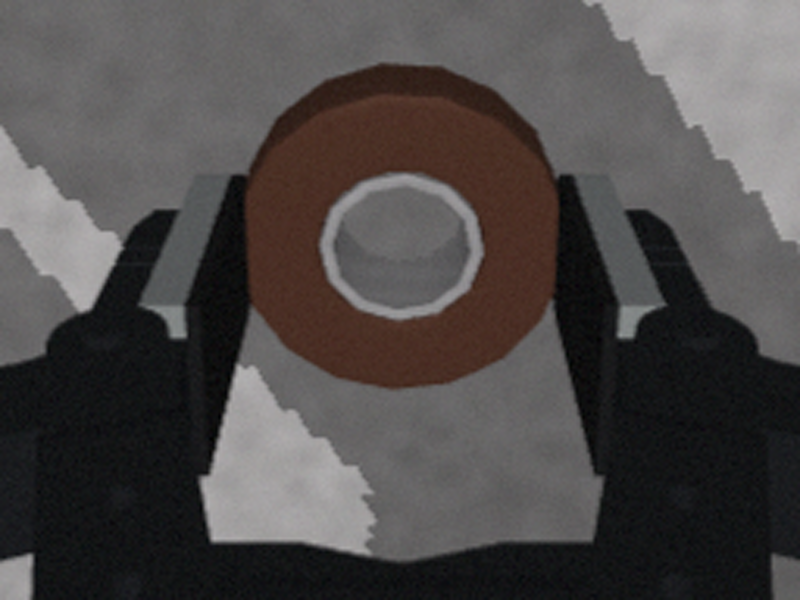

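Picture: the medium ring is centred between the pads, but the tool rode up while closing, so the grip is shallow. I'll regrip lower.

Emit:
arm_command(
  steps=[
    [[0,0,0,0,0,0,0.2],[0,0,0,0,0,0,0.2],[0,0,0,0,0,-4,0.2],[0,0,0,0,0,0,0.3],[0,0,0,0,0,0,1],[0,0,0,0,0,0,1],[0,0,0,0,0,0,1],[0,0,0,0,0,0,1]],
  ],
)

```text
time: 20.9
position: [0.49, 0.2777, 0.0031]
tool_rot: [-90.0, -0.0, -26.3]
ft_force: [-1.7, -0.3, 4.9]
opening: 0.0451
```

Run:
```python
from h import *
s=manip.state(); print(s["position"],s["tool_rot"],s["time"],s["ft_force"],s["opening"])
c=cam("wrist"); P=s["position"];R=rot(s)
for e,a in brown(c,200): print(e,a,[(R.T@(onz(c,e[0],z)-P)).round(4) for z in(.010,.014)])
cv2.imwrite("pics/m2.png",c["frame"])
hs=cv2.cvtColor(c["frame"],cv2.COLOR_BGR2HSV)
# hole: contour inside brown
b,g,r=[c["frame"][:,:,i].astype(int) for i in range(3)]
m=((r>1.35*g)&(r-b>15)).astype(np.uint8)
cs,h=cv2.findContours(m,cv2.RETR_CCOMP,cv2.CHAIN_APPROX_NONE)
for k,hh in zip(cs,h[0]):
    if hh[3]>=0 and cv2.contourArea(k)>300:
        e=cv2.fitEllipse(k); print("hole",e,(R.T@(onz(c,e[0],.014)-P)).round(4))
```

```text
[0.48997131 0.27772751 0.00309509] [-8.99803023e+01 -1.02335919e-02 -2.62870456e+01] 20.9 [-1.72053012 -0.30456599  4.91870833] 0.045055769069930585
((250.02975463867188, 261.19244384765625), (106.01262664794922, 107.11148834228516), 92.81330108642578) 8916.0 [array([-0.0001, -0.0069,  0.0003]), array([-0.0024, -0.0109,  0.0003])]
hole ((249.96060180664062, 267.57861328125), (50.463523864746094, 55.80763244628906), 88.67243957519531) [ 0.0007 -0.0109  0.0003]
```

Emit:
arm_command(
  steps=[
    [[0,0,0,0,0,30,1],[0,0,0,0,0,48,1],[0,0,0,4,-50,10,1],[0,0,0,4,-50,10,1],[0,0,0,4,-50,10,1],[0,0,0,4,-50,10,1],[0,0,0,4,-50,10,1],[0,0,0,4,-50,10,1],[0,0,0,4,-50,10,1],[0,0,0,4,-50,10,1],[0,0,0,4,-50,0,1],[0,0,0,4,-50,0,1]],
  ],
)

```text
time: 22.45
position: [0.5298, -0.224, 0.1604]
tool_rot: [-90.0, 0.0, -26.3]
ft_force: [-0.1, 1.1, 0.1]
opening: 0.0452
```

Emit:
arm_command(
  steps=[
    [[0,0,0,2.4,-50.7,0,1],[0,0,0,0,0,0,1],[0,0,0,0,0,-15,1],[0,0,0,0,0,-7,1],[0,0,0,0,0,-2,1],[0,0,0,0,0,-2,1],[0,0,0,0,0,-2,1],[0,0,0,0,0,0,1]],
  ],
)

```text
time: 23.45
position: [0.5324, -0.2729, 0.1329]
tool_rot: [-90.0, -0.0, -26.3]
ft_force: [-0.1, 0.1, -0.5]
opening: 0.045
```

Emit:
arm_command(
  steps=[
    [[0,0,0,0,0,-2,1],[0,0,0,0,0,-2,1],[0,0,0,0,0,0,1]],
  ],
)

```text
time: 23.82
position: [0.5321, -0.273, 0.1286]
tool_rot: [-90.0, 0.0, -26.3]
ft_force: [-0.2, -0.8, -0.3]
opening: 0.0453
```

Emit:
arm_command(
  steps=[
    [[0,0,0,3,0,0,1],[0,0,0,2.5,0,0,1],[0,0,0,0,0,0,1],[0,0,0,0,0,0,1]],
  ],
)

```text
time: 24.32
position: [0.5364, -0.2731, 0.1285]
tool_rot: [-90.1, 0.1, -26.3]
ft_force: [-5.3, -0.5, 1.1]
opening: 0.0452
```

Emit:
arm_command(
  steps=[
    [[0,0,0,-5.5,0,0,1],[0,0,0,-3,0,0,1],[0,0,0,-2.5,0,0,1],[0,0,0,0,0,0,1],[0,0,0,0,0,0,1]],
  ],
)

```text
time: 24.95
position: [0.5281, -0.2731, 0.1292]
tool_rot: [-89.9, -0.1, -26.3]
ft_force: [5.5, 0.1, -3.1]
opening: 0.0452
```

Emit:
arm_command(
  steps=[
    [[0,0,0,5.5,0,0,1],[0,0,0,0,3,0,1],[0,0,0,0,2.5,0,1],[0,0,0,0,0,0,1],[0,0,0,0,0,0,1]],
  ],
)

```text
time: 25.58
position: [0.5318, -0.2692, 0.1287]
tool_rot: [-90.2, -0.0, -26.3]
ft_force: [0.5, -5.9, -2.9]
opening: 0.0451
```

Emit:
arm_command(
  steps=[
    [[0,0,0,0,-5.5,0,1],[0,0,0,0,-3,0,1],[0,0,0,0,-2.5,0,1],[0,0,0,0,0,0,1],[0,0,0,0,0,0,1]],
  ],
)

```text
time: 26.2
position: [0.5321, -0.2775, 0.1287]
tool_rot: [-89.9, 0.1, -26.3]
ft_force: [0.2, 4.7, 0.4]
opening: 0.0453
```

Emit:
arm_command(
  steps=[
    [[0,0,0,0,5.2,0,1],[0,0,0,0,0,-1.5,1],[0,0,0,0,0,-1,1],[0,0,0,0,0,-1,1],[0,0,0,0,0,0,1]],
  ],
)

```text
time: 26.82
position: [0.5322, -0.2735, 0.1252]
tool_rot: [-90.0, 0.0, -26.3]
ft_force: [-0.1, -0.2, -0.2]
opening: 0.0453
```

Emit:
arm_command(
  steps=[
    [[0,0,0,0,0,-1,1],[0,0,0,0,0,-1,1],[0,0,0,0,0,0,1]],
  ],
)

```text
time: 27.2
position: [0.5325, -0.2735, 0.1238]
tool_rot: [-90.0, -0.0, -26.3]
ft_force: [-0.6, 0.1, 2.6]
opening: 0.0449
```

Emit:
arm_command(
  steps=[
    [[0,0,0,0,0,-1,1],[0,0,0,0,0,-1,1],[0,0,0,0,0,0,1]],
  ],
)

```text
time: 27.58
position: [0.5327, -0.2737, 0.1219]
tool_rot: [-90.0, -0.1, -26.3]
ft_force: [-0.0, -0.5, 4.2]
opening: 0.0452
```

Emit:
arm_command(
  steps=[
    [[0,0,0,0,0,-1,1],[0,0,0,0,0,-1,1],[0,0,0,0,0,0,1]],
  ],
)

```text
time: 27.95
position: [0.5323, -0.2734, 0.1188]
tool_rot: [-90.0, 0.0, -26.3]
ft_force: [1.7, -1.4, -1.3]
opening: 0.0455
```

Over the balls. I'll keep going down.

Emit:
arm_command(
  steps=[
    [[0,0,0,0,0,-1.5,1],[0,0,0,0,0,-1.5,1],[0,0,0,0,0,-1.5,1],[0,0,0,0,0,-1.5,1],[0,0,0,0,0,-1.5,1],[0,0,0,0,0,-1.5,1],[0,0,0,0,0,0,1]],
  ],
)

```text
time: 28.82
position: [0.5322, -0.2733, 0.1097]
tool_rot: [-90.0, 0.0, -26.3]
ft_force: [1.5, -0.5, -1.3]
opening: 0.0452
```

Emit:
arm_command(
  steps=[
    [[0,0,0,0,0,-1.5,1],[0,0,0,0,0,-1.5,1],[0,0,0,0,0,-1.5,1],[0,0,0,0,0,-1.5,1],[0,0,0,0,0,-1.5,1],[0,0,0,0,0,-1.5,1],[0,0,0,0,0,0,1]],
  ],
)

```text
time: 29.7
position: [0.5321, -0.2732, 0.1012]
tool_rot: [-90.0, 0.0, -26.3]
ft_force: [0.9, -0.3, -0.0]
opening: 0.0449
```

Emit:
arm_command(
  steps=[
    [[0,0,0,0,0,-1.5,1],[0,0,0,0,0,-1.5,1],[0,0,0,0,0,0,1]],
  ],
)

```text
time: 30.08
position: [0.5321, -0.2732, 0.0981]
tool_rot: [-90.0, 0.0, -26.3]
ft_force: [0.2, 0.0, -1.1]
opening: 0.045
```

Emit:
arm_command(
  steps=[
    [[0,0,0,0,0,-1.5,1],[0,0,0,0,0,-1.5,1],[0,0,0,0,0,-1,1],[0,0,0,0,0,0,1]],
  ],
)

```text
time: 30.58
position: [0.5322, -0.2732, 0.0942]
tool_rot: [-90.0, 0.0, -26.3]
ft_force: [1.1, 0.4, -0.8]
opening: 0.0452
```

Emit:
arm_command(
  steps=[
    [[0,0,0,0,0,-1,1],[0,0,0,0,0,-1,1],[0,0,0,0,0,0,1]],
  ],
)

```text
time: 30.95
position: [0.5322, -0.2733, 0.0922]
tool_rot: [-90.0, 0.0, -26.3]
ft_force: [0.3, -0.7, -0.6]
opening: 0.0453
```

Emit:
arm_command(
  steps=[
    [[0,0,0,0,0,-1,1],[0,0,0,0,0,-1,1],[0,0,0,0,0,0,1]],
  ],
)

```text
time: 31.32
position: [0.5323, -0.2734, 0.091]
tool_rot: [-90.0, -0.0, -26.3]
ft_force: [-1.6, 1.1, 4.8]
opening: 0.0451
```

Emit:
arm_command(
  steps=[
    [[0,0,0,0,0,-1,1],[0,0,0,0,0,-0.8,1],[0,0,0,0,0,0,1],[0,0,0,0,0,0,1],[0,0,0,0,0,0,1]],
  ],
)

```text
time: 31.95
position: [0.5324, -0.2734, 0.0909]
tool_rot: [-90.0, -0.1, -26.3]
ft_force: [-4.8, 3.4, 14.6]
opening: 0.045
```

Emit:
arm_command(
  steps=[
    [[0,0,0,0,0,2,1],[0,0,0,0,0,0.5,0],[0,0,0,0,0,0,0],[0,0,0,0,0,0,0],[0,0,0,0,0,0,0],[0,0,0,0,0,20,0],[0,0,0,0,0,40,0],[0,0,0,0,0,33,0]],
  ],
)

```text
time: 32.95
position: [0.5323, -0.2734, 0.1852]
tool_rot: [-90.0, -0.0, -26.3]
ft_force: [-0.2, 0.0, -0.3]
opening: 0.0854
```

Run:
```python
from h import *
s=manip.state(); print(s["position"],s["opening"],s["ft_force"])
c=cam("scene"); t=cam("wrist")
p=proj(c,[.534,-.27,.09]).astype(int)
cv2.imwrite("pics/l2.png",np.hstack([cv2.resize(c["frame"][p[1]-40:p[1]+40,p[0]-40:p[0]+40],(384,384),interpolation=cv2.INTER_CUBIC),t["frame"][:,64:448]]))
```

```text
[ 0.53231649 -0.27336264  0.18521193] 0.08542156708362897 [-0.17285937  0.02546309 -0.34666042]
```

View pics/l2.png

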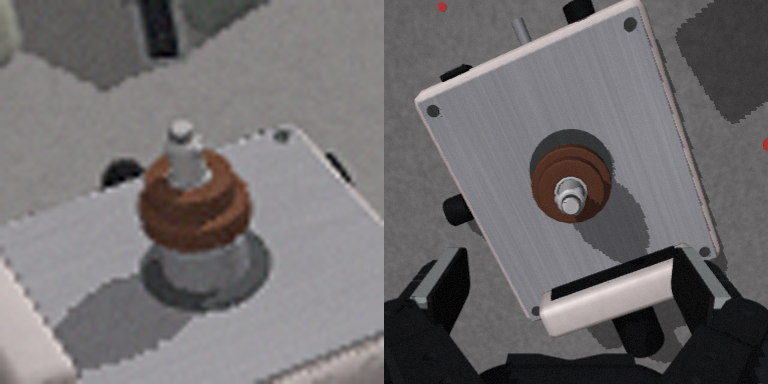

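The medium ring is down on the large one at crop (195,180). Next is the small ring.

Emit:
arm_command(
  steps=[
    [[0,0,0,-4.5,46.4,0,0],[0,0,0,-4.5,46.4,0,0],[0,0,0,-4.5,46.4,-5,0],[0,0,0,-4.5,46.4,-5,0],[0,0,0,-4.5,46.4,-5,0],[0,0,0,-4.5,46.4,-5,0],[0,0,0,-4.5,46.4,-10,0],[0,0,0,-4.5,46.4,-10,0],[0,0,0,0,0,0,0],[0,0,0,0,0,0,0]],
  ],
)

```text
time: 34.3
position: [0.496, 0.0976, 0.1436]
tool_rot: [-90.0, 0.0, -26.3]
ft_force: [0.0, 0.0, 0.4]
opening: 0.0855
```

Run:
```python
from h import *
s=manip.state(); print(s["position"],s["tool_rot"],s["time"],s["ft_force"])
c=cam("wrist")
for e,a in brown(c,200):
    print(np.array(e[0]).round(1),np.array(e[1]).round(1),a,onz(c,e[0],.014).round(4),onz(c,e[0],.010).round(4))
```

```text
[0.49597911 0.09755766 0.14355833] [-9.00459731e+01  2.09651385e-02 -2.62682564e+01] 34.3 [0.02386994 0.00578927 0.37267055]
[249.2 179. ] [41.2 42.6] 1376.5 [0.4961 0.0969 0.014 ] [0.4971 0.0964 0.01  ]
```

Emit:
arm_command(
  steps=[
    [[0,0,0,0.3,-0.8,-40,0],[0,0,0,0,0,-40,0],[0,0,0,0,0,-39,0.2],[0,0,0,0,0,-20,0.3],[0,0,0,0,0,0,0.4],[0,0,0,0,0,0,0.4],[0,0,0,0,0,0,1],[0,0,0,0,0,0,1],[0,0,0,0,0,0,1],[0,0,0,0,0,0,1]],
  ],
)

```text
time: 35.6
position: [0.4981, 0.0968, 0.0068]
tool_rot: [-89.9, -0.2, -26.3]
ft_force: [-0.4, -1.3, 6.2]
opening: 0.0323
```

Run:
```python
from h import *
s=manip.state(); print(s["position"],s["tool_rot"],s["time"],s["ft_force"],s["opening"])
c=cam("wrist"); P=s["position"];R=rot(s)
for e,a in brown(c,200): print(e,a,[(R.T@(onz(c,e[0],z)-P)).round(4) for z in(.010,.014)])
b,g,r=[c["frame"][:,:,i].astype(int) for i in range(3)]
m=((r>1.35*g)&(r-b>15)).astype(np.uint8)
cs,h=cv2.findContours(m,cv2.RETR_CCOMP,cv2.CHAIN_APPROX_NONE)
for k,hh in zip(cs,h[0]):
    if hh[3]>=0 and cv2.contourArea(k)>300:
        e=cv2.fitEllipse(k); print("hole",e,(R.T@(onz(c,e[0],.014)-P)).round(4))
```

```text
[0.49810201 0.09683561 0.00682087] [-89.94344515  -0.1849378  -26.29670961] 35.6 [-0.43342037 -1.31920635  6.15392248] 0.03225313541320747
((250.05279541015625, 254.38905334472656), (76.86370086669922, 81.08541870117188), 178.64706420898438) 4886.5 [array([-0.0015, -0.0032,  0.0003]), array([-0.0036, -0.0072,  0.0003])]
hole ((249.96658325195312, 260.057861328125), (49.58835983276367, 54.80692672729492), 88.53230285644531) [-0.0009 -0.0072  0.0003]
```

Emit:
arm_command(
  steps=[
    [[0,0,0,0,0,0,0.4],[0,0,0,0,0,0,0.4],[0,0,0,0,0,-2.5,0.4],[0,0,0,0,0,0,0.4],[0,0,0,0,0,0,1],[0,0,0,0,0,0,1],[0,0,0,0,0,0,1],[0,0,0,0,0,0,1]],
  ],
)

```text
time: 36.65
position: [0.4966, 0.0971, 0.0028]
tool_rot: [-90.0, -0.0, -26.3]
ft_force: [-2.3, 0.6, 6.0]
opening: 0.0334
```

Run:
```python
from h import *
s=manip.state(); print(s["position"],s["tool_rot"],s["time"],s["ft_force"],s["opening"])
c=cam("wrist"); P=s["position"];R=rot(s)
b,g,r=[c["frame"][:,:,i].astype(int) for i in range(3)]
m=((r>1.35*g)&(r-b>15)).astype(np.uint8)
cs,h=cv2.findContours(m,cv2.RETR_CCOMP,cv2.CHAIN_APPROX_NONE)
for k,hh in zip(cs,h[0]):
    if hh[3]>=0 and cv2.contourArea(k)>300:
        e=cv2.fitEllipse(k); print("hole",e,(R.T@(onz(c,e[0],.014)-P)).round(4))
```

```text
[0.49656814 0.09710457 0.00276598] [-8.99892983e+01 -5.06190989e-03 -2.62850110e+01] 36.65 [-2.29716621  0.58133797  5.95288605] 0.03341708542670004
hole ((249.9612274169922, 267.9349060058594), (50.47957229614258, 55.87705612182617), 89.00355529785156) [ 0.0007 -0.0112  0.0003]
```

Emit:
arm_command(
  steps=[
    [[0,0,0,0,0,30,1],[0,0,0,0,0,48,1],[0,0,0,4.5,-46.3,15,1],[0,0,0,4.5,-46.3,15,1],[0,0,0,4.5,-46.3,15,1],[0,0,0,4.5,-46.3,15,1],[0,0,0,4.5,-46.3,15,1],[0,0,0,4.5,-46.3,5,1],[0,0,0,4.5,-46.3,0,1],[0,0,0,4.2,-46.3,0,1],[0,0,0,0,0,0,1],[0,0,0,0,0,-15,1]],
  ],
)

```text
time: 38.2
position: [0.5329, -0.2736, 0.1456]
tool_rot: [-90.0, -0.1, -26.3]
ft_force: [-0.0, -1.0, -0.7]
opening: 0.0333
```

Emit:
arm_command(
  steps=[
    [[0,0,0,0,0,-7,1],[0,0,0,0,0,-3,1],[0,0,0,0,0,-2,1],[0,0,0,0,0,-2,1],[0,0,0,0,0,0,1]],
  ],
)

```text
time: 38.83
position: [0.5323, -0.2733, 0.1316]
tool_rot: [-90.0, -0.0, -26.3]
ft_force: [0.1, -1.0, -0.1]
opening: 0.0332
```

Emit:
arm_command(
  steps=[
    [[0,0,0,0,0,-1.5,1],[0,0,0,0,0,-1,1],[0,0,0,0,0,0,1]],
  ],
)

```text
time: 39.2
position: [0.5322, -0.2734, 0.129]
tool_rot: [-90.0, 0.0, -26.3]
ft_force: [0.1, -0.4, 0.4]
opening: 0.0333
```

Probe again for the centre.

Emit:
arm_command(
  steps=[
    [[0,0,0,3,0,0,1],[0,0,0,2.5,0,0,1],[0,0,0,0,0,0,1],[0,0,0,0,0,0,1]],
  ],
)

```text
time: 39.7
position: [0.5365, -0.2733, 0.1287]
tool_rot: [-90.1, 0.1, -26.3]
ft_force: [-4.7, -1.7, 1.0]
opening: 0.0332
```

Emit:
arm_command(
  steps=[
    [[0,0,0,-5.5,0,0,1],[0,0,0,-3,0,0,1],[0,0,0,-2.5,0,0,1],[0,0,0,0,0,0,1],[0,0,0,0,0,0,1]],
  ],
)

```text
time: 40.33
position: [0.528, -0.2734, 0.1294]
tool_rot: [-89.9, -0.1, -26.3]
ft_force: [4.9, 0.5, -0.9]
opening: 0.033
```

Emit:
arm_command(
  steps=[
    [[0,0,0,5.5,0,0,1],[0,0,0,0,3,0,1],[0,0,0,0,2.5,0,1],[0,0,0,0,0,0,1],[0,0,0,0,0,0,1]],
  ],
)

```text
time: 40.95
position: [0.5318, -0.2692, 0.1289]
tool_rot: [-90.2, -0.0, -26.3]
ft_force: [-1.6, -5.5, -2.9]
opening: 0.0329
```

Emit:
arm_command(
  steps=[
    [[0,0,0,0,-5.5,0,1],[0,0,0,0,-3,0,1],[0,0,0,0,-2.5,0,1],[0,0,0,0,0,0,1],[0,0,0,0,0,0,1]],
  ],
)

```text
time: 41.58
position: [0.5321, -0.2776, 0.1289]
tool_rot: [-89.9, 0.1, -26.2]
ft_force: [0.1, 5.3, 1.1]
opening: 0.0332
```

Emit:
arm_command(
  steps=[
    [[0,0,0,0,5.5,0,1],[0,0,0,0,0,-1.5,1],[0,0,0,0,0,-1,1],[0,0,0,0,0,-1,1],[0,0,0,0,0,0,1]],
  ],
)

```text
time: 42.2
position: [0.5322, -0.2735, 0.1254]
tool_rot: [-90.0, 0.0, -26.3]
ft_force: [-0.3, -0.4, -0.2]
opening: 0.0333
```

Emit:
arm_command(
  steps=[
    [[0,0,0,0,0,-1,1],[0,0,0,0,0,-1,1],[0,0,0,0,0,0,1]],
  ],
)

```text
time: 42.58
position: [0.5324, -0.2734, 0.1237]
tool_rot: [-90.0, -0.0, -26.3]
ft_force: [-0.3, 0.2, 0.3]
opening: 0.0333
```

Emit:
arm_command(
  steps=[
    [[0,0,0,0,0,-1,1],[0,0,0,0,0,-1,1],[0,0,0,0,0,0,1]],
  ],
)

```text
time: 42.95
position: [0.5326, -0.2737, 0.1225]
tool_rot: [-90.0, -0.1, -26.3]
ft_force: [-1.0, 0.2, 5.6]
opening: 0.0333
```

Emit:
arm_command(
  steps=[
    [[0,0,0,0,0,-1,1],[0,0,0,0,0,-1,1],[0,0,0,0,0,0,1]],
  ],
)

```text
time: 43.32
position: [0.5324, -0.2734, 0.1194]
tool_rot: [-90.0, -0.0, -26.3]
ft_force: [0.3, -0.3, 0.8]
opening: 0.0331
```

Emit:
arm_command(
  steps=[
    [[0,0,0,0,0,-1.5,1],[0,0,0,0,0,-1.5,1],[0,0,0,0,0,-1.5,1],[0,0,0,0,0,-1.5,1],[0,0,0,0,0,-1.5,1],[0,0,0,0,0,-1,1],[0,0,0,0,0,0,1]],
  ],
)

```text
time: 44.2
position: [0.5322, -0.2733, 0.1106]
tool_rot: [-90.0, 0.0, -26.3]
ft_force: [2.1, 0.1, -0.8]
opening: 0.0335
```

Emit:
arm_command(
  steps=[
    [[0,0,0,0,0,-1,1],[0,0,0,0,0,-1,1],[0,0,0,0,0,-1,1],[0,0,0,0,0,0,1]],
  ],
)

```text
time: 44.7
position: [0.5318, -0.2732, 0.1069]
tool_rot: [-90.0, 0.1, -26.3]
ft_force: [2.4, -0.9, -5.2]
opening: 0.0333
```

Emit:
arm_command(
  steps=[
    [[0,0,0,0,0,-1,1],[0,0,0,0,0,-1,1],[0,0,0,0,0,0,1]],
  ],
)

```text
time: 45.08
position: [0.532, -0.2732, 0.1059]
tool_rot: [-90.0, 0.0, -26.3]
ft_force: [0.4, -0.8, -3.4]
opening: 0.0335
```

Emit:
arm_command(
  steps=[
    [[0,0,0,0,0,-1,1],[0,0,0,0,0,-1,1],[0,0,0,0,0,0,1]],
  ],
)

```text
time: 45.45
position: [0.5323, -0.2734, 0.1047]
tool_rot: [-90.0, -0.0, -26.3]
ft_force: [-0.7, 1.4, 4.1]
opening: 0.0333
```

Emit:
arm_command(
  steps=[
    [[0,0,0,0,0,-1,1],[0,0,0,0,0,-1,1],[0,0,0,0,0,0,1],[0,0,0,0,0,0,1]],
  ],
)

```text
time: 45.95
position: [0.5324, -0.2734, 0.1045]
tool_rot: [-90.0, -0.1, -26.3]
ft_force: [-4.3, 3.1, 15.1]
opening: 0.0335
```

Emit:
arm_command(
  steps=[
    [[0,0,0,0,0,0,1],[0,0,0,0,0,0,1],[0,0,0,0,0,2,1],[0,0,0,0,0,0,0],[0,0,0,0,0,0,0],[0,0,0,0,0,0,0],[0,0,0,0,0,0,0],[0,0,0,0,0,20,0],[0,0,0,0,0,40,0],[0,0,0,0,0,25,0],[0,0,0,0,0,0,0]],
  ],
)

```text
time: 47.32
position: [0.5338, -0.2743, 0.1914]
tool_rot: [-90.0, -0.3, -26.3]
ft_force: [-0.3, -0.1, -0.1]
opening: 0.0854
```

Run:
```python
from h import *
s=manip.state(); print(s["position"],s["opening"],s["ft_force"],s["time"])
c=cam("scene"); t=cam("wrist")
p=proj(c,[.534,-.27,.09]).astype(int)
cv2.imwrite("pics/l3.png",np.hstack([cv2.resize(c["frame"][p[1]-40:p[1]+40,p[0]-40:p[0]+40],(384,384),interpolation=cv2.INTER_CUBIC),t["frame"][:,64:448]]))
```

```text
[ 0.5337782  -0.27432782  0.19139412] 0.0853977188289171 [-0.2596967  -0.10351551 -0.06768782] 47.325
```

View pics/l3.png

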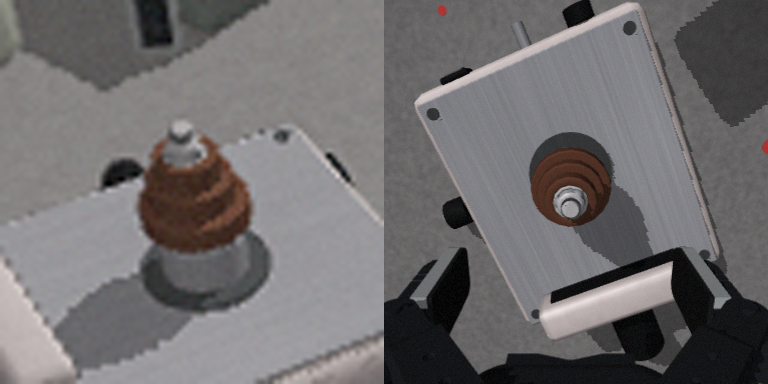

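All three rings are stacked flat, widest to smallest, with the gripper clear and the force near zero. I'm handing the job in.

```bash
python3 -c "
from plant import manip
print(manip.close_job(), manip.state()['time'])"
```

```text
the job is handed in; nothing more can be done
the job is handed in; nothing more can be done
```

All three grinding rings are on the arbor: the widest on the seat, the middle one on it and the smallest on top. I handed the job in at about 47 s; it gives no verdict.

- **Fitting:** I centred each ring by touching the stub on opposite sides, then lowered it over the balls in 1–1.5 mm steps. The highest resistance I read on the way was about 5.6 N. Each ring was then bedded with about 15 N (1.5 kg, a bit over the 1 kg asked) and released.
- **Landing heights:** The tool was at 78.8, 91.1 and 104.7 mm when the rings touched down. Allowing for the different grip heights, that fits 14 mm rings on a seat about 74 mm above the bench.
- **Last checks:** The final picture shows the stack flat and concentric, with the smallest ring's top just under the balls. The gripper was clear, with near-zero force. I moved nothing else on purpose, but did not re-measure where the other things lie.
- **What disagreed:** The tool rode up about 3 mm as the fingers closed on each ring, so I regripped the middle and smallest lower. The opening read 3–4 mm less than each ring's diameter.

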